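Pop the fuse hatch of the kiln's supply box

ROBOT

A 6-joint arm with a two-finger parallel gripper is mounted at the origin on the work surface. World frame = base frame: x ahead of the robot, y to its left, z up, the work surface at z = 0. Lengths are in mm, angles in rad, forces in N, time in s.
With the tool pointing down it reaches from about 325 to 875 mm from the base axis. Payload 4.4 kg.
Tool frame: the origin (TCP) lies on the centre line of the jaws, within the pads' length; the fingertips stand ahead of it and the grasp point (between the pads) lies 6 mm ahead of it (ctrl.tcp_to_tips is the z of the fingertips in the tool frame, in mm); z points along the fingers, y is the direction in which the jaws open and shut (so a half turn about z gives the same grasp; the last joint's range is limited). The gripper opens to 85 mm and grips with 20 to 120 N. Pads are 22 mm wide; open, the fingers measure 114 mm over their backs; the gripper's body (76 mm by 85 mm) begins 54 mm behind the grasp point. The pads swing forward as they close: fully open they stand 13 mm farther back than shut.
Start: joints at [1.161, 0.207, 1.542, -0, 1.393, -0.15], TCP at [147.72, 555.703, 256.282] pointing down, gripper open.
Joint ranges: [-2.73, 2.73], [-0.86, 2.22], [0.23, 2.46], [-1.11, 4.25], [0.08, 2.63], [-2.82, 2.82]. Speed limits (rad/s): [2.79, 2.79, 3.14, 3.14, 3.14, 3.14].

INTERFACE

Orientations are given as a 3x3 rotation matrix whose columns are the frame's x, y, z axes.
In Python, from plant import ctrl, sensors, optics gives the robot as it stands. Calls block until the motion is done:
- ctrl.move_ptp(position, orientation): joint-space move of the TCP to a pose.
- ctrl.move_l(position, rot=None, vel=150, threshold=None): straight line of the TCP; rot=None keeps the orientation; vel is the mean speed in mm/s. With threshold (N) it stops when the force on the tool has changed by that much, and returns True; else False.
- ctrl.set_joints(angles): joint-space move.
- ctrl.gripper_to(opening, force=None): finger opening in mm; force is the grip in N (None keeps the last); returns when the fingers have stopped.
- ctrl.hold(seconds).
- ctrl.solve_ik(position, orientation): joint angles nearest the present ones, or None.
- sensors.read_state(): the state.
- optics.grab_frame(name): name is "scene" or "top" or "wrist"; returns (picture, depth): 420x560x3 uint8, red, green, blue; 420x560 float32, mm along the optical axis (not along the pixel's ray), 0 where there is no reading.
- optics.camera_params(name): a dict with "mtx" (3x3 intrinsics, pixels), "R" (3x3) and "t" (3): a world point X has camera coordinates R X + t; the wrist camera has in their place "T_tool_cam" (4x4, takes a point from camera to tool coordinates, whose origin is the TCP and whose axes are the flange's). Camera axes: x right, y down, z forward; pixel columns grow to the right and rows downward; lengths in mm; the calibration is good to about 2 mm. The wrist camera is an equidistant fisheye: a pixel r from the principal point sees the ray r / f radians off the axis. A picture is of the moment at which its call begins: read the wrist's pose just before it. camera_params takes no time and is no camera call.
A pose or a line that the arm cannot do raises ctrl.MotionError and nothing moves.
- ctrl.finish_job(): hands the job in, once; it reports no verdict.
The state is a dict: "t": time; "q": joint angles; "qvel": joint speeds; "tau": joint torques, N m; "eef_pos": TCP position; "eef_rot": TCP orientation; "force": force on the tool from outside, world axes, zero at the start; "wrist_torque": the same for the moment, N m; "grip_width": finger opening in mm.
Only numpy, scipy, OpenCV 4.12 (cv2) and the standard library are available. Lean on these libraries where they do the work, as an engineer would, in place of code of your own. Each camera call takes 0.05 s, during which the arm holds its last target.

TASK

The potter wants to see the fuses in the kiln's supply box. With the fingertips, press the ribbed end of the fuse box's hinged hatch down once, all the way until its push-push latch lets go, then take the hand away so that the hatch springs up by itself, and watch for two seconds that it stays standing open. Do not push it shut again or bend it open any wider, and leave the stop button, the jar, the cup and the brush alone.

Things in the scene. Friction and masses are not known exactly. Their poses are not given: they have to be found in the camera images.
- fuse_box: fixed grey box, 150 mm long (x), 130 wide, 85 high; origin under its centre. Out of its deck stands the hatch, a flat light-grey plastic cap, 100 mm long (x), 88 wide, upper face 13 mm above the deck, 98 above the bench; hinged at the +x end, free at the -x end.
- relay_box: fixed neighbour of the fuse box with the same size, frame and cap, but the cap is screwed down at four corners, has no ribs and does not move. The two boxes change places between starts.
- press_spot (a point): the place to press: centre of the ribbed thumb spot on the hatch's upper face (five thin dark ribs, 40 mm wide), 20 mm in from the free end, midway across the width. Axes when shut: x from the free end to the hinge, z up out of the face; point and axes move with the hatch.
- hatch_hinge (a point): middle of the hatch's hinge line, at the end of the hatch away from the ribs, 80 mm from press_spot and 4 mm below the upper face. Two steel hinge barrels are seen there.
- hatch (a joint): hatch angle, rad: 0 to 0.01 shut and latched; pressed, negative (latch lets go near -0.07, solid stop at -0.088, 7 mm down at press_spot; takes 3 to 5 N there). Let go after a full press it springs up, following the finger, and stands at about 0.75, free end 68 mm up. Too light a press leaves it latched; pushed down again it latches again.
- latch_pin (a joint): sideways position, m, of the small steel pin of the latch, hidden under the hatch: about 0 while latched, +0.004 to +0.007 as a press lets it go, -0.002 to -0.006 with the hatch standing open, below -0.0075 only when the opened hatch is pushed back down.
- stop (a joint): travel, m, of the round grey stop button (40 mm across, 22 mm high, on the bench beyond the boxes): 0 untouched, 0.006 fully pressed. Leave it alone.
- jar_mid (a point): centre of a white glaze jar, 64 mm across, 85 mm high, standing on the bench beyond the boxes on the left. Leave it alone.
- cup_mid (a point): centre of a terracotta cup, 76 mm across, 80 mm high, standing beyond the boxes on the right. Leave it alone.
- glaze_brush_grip (a point): point on the handle of a brush lying flat on the bench between the robot and the boxes, roughly crosswise, about 15 mm thick. Leave it alone.
Not all that is in view belongs to the job. What is shaped like the fuse_box but turquoise is not meant.

How it is judged (in metres and radians):
On the way, in this order (a step that is already met when the one before it is completed fails the run):
1. the fingers press the hatch down until the latch lets go (value of joint hatch below -0.055 rad and contact force between the fingers and fuse_box above 1 N and value of joint latch_pin above 0.004 m), for 0.02 s.
2. the hatch has popped up and stands open, untouched, for a second (value of joint hatch between 0.6 and 0.9 rad and contact force between each of the arm, the fingers and fuse_box below 0.1 N), for 1 s.
At the end, for the whole second after the job is handed in: the hatch stands open by itself at 0.6 to 0.9 rad, at rest; the stop button is not pressed (under 2 mm) and jar, cup and brush are within 20 mm of where they stood (value of joint hatch between 0.6 and 0.9 rad and velocity of joint hatch between -0.05 and 0.05 rad/s and value of joint stop below 0.002 m and distance of each of jar_mid, cup_mid, glaze_brush_grip from where it was at the start of the episode below 0.02 m); the robot touches nothing.
It fails at once if the opened hatch is pushed back down into its latch (value of joint latch_pin below -0.0075 m).
It fails at once if the hatch is lifted or bent wider than it springs by itself (value of joint hatch above 1.1 rad).
It fails at once if the stop button is pressed (value of joint stop above 0.002 m).
It fails at once if the jar, the cup or the brush is moved, lifted or carried (distance of any of jar_mid, cup_mid, glaze_brush_grip from where it was at the start of the episode above 0.02 m).
It also fails if it takes over 32 s, if anything falls off the work surface, if the arm or the gripper's body presses on something with over 40 N, if the wrist force passes 120 N, or if a joint passes its speed limit or range.

## Working session

There is one attempt and no reset: what is moved stays moved. The work goes in short steps, each a Python script; the robot and the scene stay as the last script left them, time stands still between calls to the robot, and variables do not carry over. Pictures are saved under pics/ and viewed, and the job is handed in when it is done.

```bash
mkdir -p pics; ls; python3 - <<'E'
from plant import ctrl,sensors,optics
import cv2,numpy as np
for n in("scene","top"):
    im,d=optics.grab_frame(n); cv2.imwrite(f"pics/{n}1.png",im[:,:,::-1]); np.savez(f"{n}1.npz",im=im,d=d,**optics.camera_params(n))
    print(optics.camera_params(n))
s=sensors.read_state();print(s["t"],s["eef_pos"],s["eef_rot"],s["force"],s["grip_width"],ctrl.tcp_to_tips)
E
```

```text
pics
{'mtx': array([[401.20962863,   0.        , 279.28641416],
       [  0.        , 401.20962863, 214.13805906],
       [  0.        ,   0.        ,   1.        ]]), 'R': array([[ 0.08269499,  0.99645775, -0.01528047],
       [ 0.84263679, -0.07809975, -0.53278858],
       [-0.53209471,  0.03118306, -0.84611042]]), 't': array([ -63.38867342, -393.06159433, 1303.2616469 ])}
{'mtx': array([[402.84275325,   0.        , 281.41009922],
       [  0.        , 402.84275325, 208.44738009],
       [  0.        ,   0.        ,   1.        ]]), 'R': array([[ 9.62370792e-03, -9.99952988e-01,  1.18537101e-03],
       [-9.98389138e-01, -9.67493010e-03, -5.59063862e-02],
       [ 5.59152263e-02, -6.45434812e-04, -9.98435311e-01]]), 't': array([ -16.8819282 ,  545.85860101, 1161.11756847])}
0.1 [147.47915615 555.11346913 255.23072784] [[-9.66446469e-01  2.56866845e-01 -8.04467451e-04]
 [ 2.56867939e-01  9.66444660e-01 -1.89212555e-03]
 [ 2.91448952e-04 -2.03527995e-03 -9.99997886e-01]] [ 0.085955   -0.17498863  0.59494168] 85.07903137900554 25.0
```

View pics/scene1.png

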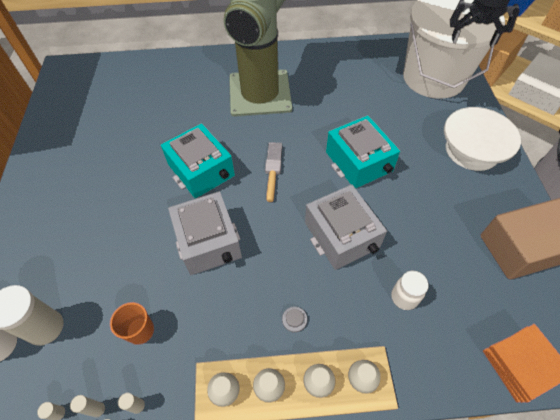

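View pics/top1.png

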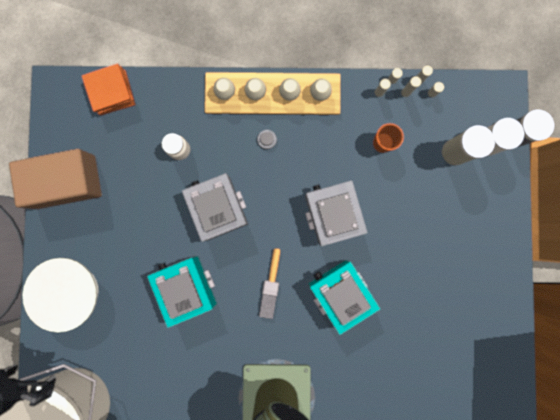

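Candidates in the top view are grey (215,208) with dark ribs near (217,219), grey (337,213) with four corner screws, and turquoise (181,292) and (345,298), which are excluded. The grey one at (215,208) fits because it has ribs and two barrels at the far end. I'll confirm that in an enlarged crop and measure it.

```bash
cat > h.py <<'E'
import numpy as np
def world(f,u,v):  # pixel->world via depth (median 3x3)
    d=f["d"][v-1:v+2,u-1:u+2]; z=np.median(d[d>0]); K=f["mtx"]
    c=z*np.linalg.inv(K)@[u,v,1]; return f["R"].T@(c-f["t"])
def plane(f,u,v,h):
    r=f["R"].T@np.linalg.inv(f["mtx"])@[u,v,1]; o=-f["R"].T@f["t"]; return o+r*(h-o[2])/r[2]
def proj(f,X):
    c=f["R"]@X+f["t"]; p=f["mtx"]@c; return p[:2]/p[2]
E
python3 - <<'E'
import cv2,numpy as np
from h import *
T=np.load("top1.npz");S=np.load("scene1.npz")
a=cv2.resize(T["im"][165:250,175:255],None,fx=7,fy=7,interpolation=cv2.INTER_CUBIC)
cv2.imwrite("pics/tc.png",a[:,:,::-1])
b=cv2.resize(S["im"][175:275,295:395],None,fx=6,fy=6,interpolation=cv2.INTER_CUBIC)
cv2.imwrite("pics/sc.png",b[:,:,::-1])
# height mask of cap
v,u=np.mgrid[165:250,175:255]
P=np.array([world(T,x,y) for x,y in zip(u.ravel(),v.ravel())])
m=(P[:,2]>93)&(P[:,2]<108); print(m.sum(), np.percentile(P[m,2],[5,50,95]))
Q=P[m][:,:2].astype(np.float32); print(cv2.minAreaRect(Q),Q.mean(0))
mm=m.reshape(85,80).astype(np.uint8)*255
cv2.imwrite("pics/mask.png",cv2.resize(mm,None,fx=7,fy=7,interpolation=0))
E
```

```text
1243 [96.0871349  98.2254312  99.92485194]
((543.9953002929688, 174.73666381835938), (109.10687255859375, 88.49434661865234), 22.326139450073242) [541.58154 173.36612]
```

View pics/tc.png

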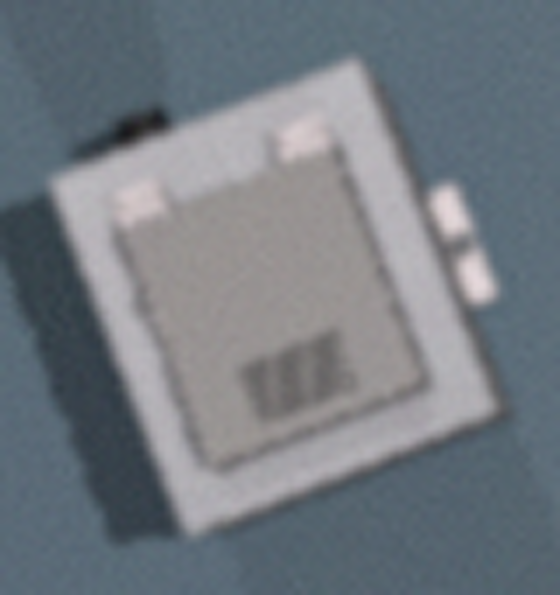

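View pics/sc.png

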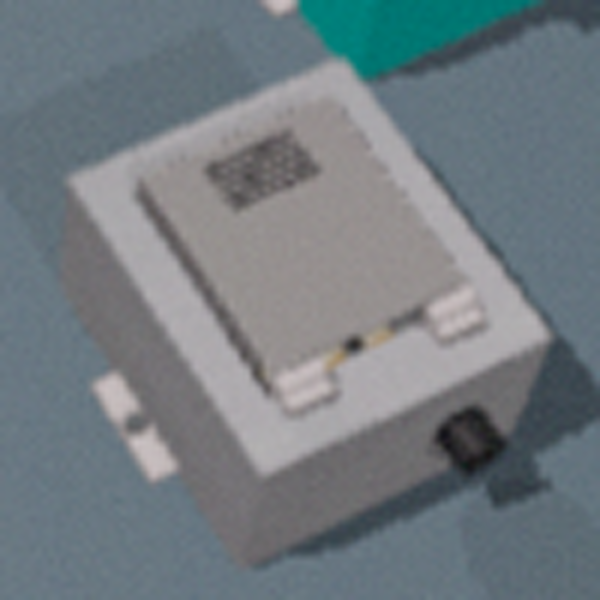

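View pics/mask.png

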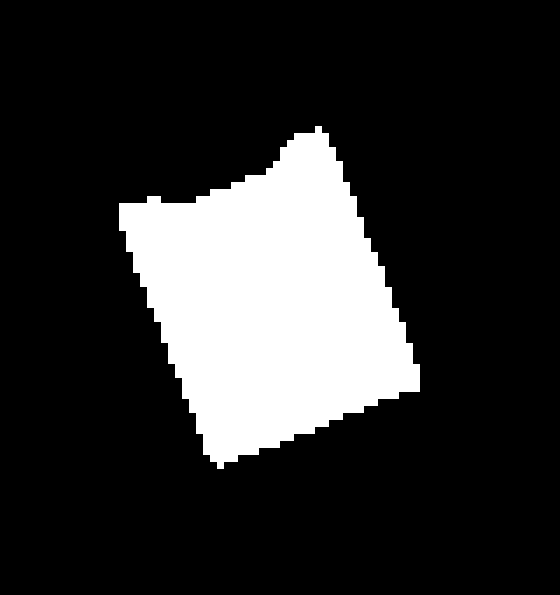

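The crops confirm it: the grey left box has the ribs (top crop (297,373), scene crop (263,168)) and two hinge barrels, with no screws. Next I'll localise the press spot from both views and check the IK.

```bash
python3 - <<'E'
from h import *
from plant import ctrl,sensors
T=np.load("top1.npz");S=np.load("scene1.npz")
t=lambda x,y:plane(T,175+x/7-.5+.07,165+y/7-.5+.07,98)
s=lambda x,y:plane(S,295+x/6-.5,175+y/6-.5,98)
print("ribs",t(297,373),s(263,168))
f1,f2=t(213,465),t(427,383); g1,g2=s(140,187),s(345,100)
print("free mid",(f1+f2)/2,(g1+g2)/2,np.linalg.norm(f1-f2),np.linalg.norm(g1-g2))
for a,b in((f1,f2),(g1,g2)):
    e=(b-a)/np.linalg.norm(b-a)
    x=np.array([-e[1],e[0],0]); x*=np.sign(x[0]); print("x",x,np.arctan2(x[1],x[0]),"press",(a+b)/2+20*x)
h=(t(137,200)+t(303,138))/2; print("hinge",h)
E
```

```text
ribs [514.13161438 162.77852398  98.        ] [510.76225614 163.58186518  98.        ]
free mid [494.50068679 153.48204927  98.        ] [498.18391607 157.82700795  98.        ] 88.37793246694083 94.14138835438295
x [0.9299734  0.36762681 0.        ] 0.3764558407745023 press [513.10015482 160.83458549  98.        ]
x [ 0.93244161  0.36132071 -0.        ] 0.36968390141901375 press [516.83274817 165.05342208  98.        ]
hinge [593.17102248 194.15886863  98.        ]
```

```bash
cat >> h.py <<'E'
c_,s_=np.cos(.374),np.sin(.374)
ROT=np.array([[-c_,-s_,0],[-s_,c_,0],[0,0,-1.]])
PX,PY=512.8,162.3
E
python3 - <<'E'
from h import *
from plant import ctrl,sensors,optics
import cv2
print(ctrl.solve_ik([PX,PY,190],ROT), ctrl.solve_ik([PX,PY,115],ROT))
ctrl.gripper_to(0)
ctrl.move_ptp([PX,PY,190],ROT)
ctrl.move_l([PX,PY,145],vel=80)
s=sensors.read_state();print(s["t"],s["eef_pos"],s["force"],s["grip_width"],ctrl.tcp_to_tips)
p=[]
for n in("wrist","scene"):
    im,d=optics.grab_frame(n)
    if n=="scene": im=cv2.resize(im[130:280,250:450],None,fx=2.8,fy=2.8,interpolation=2)
    p.append(im)
p[1]=cv2.resize(p[1],(560,420))
cv2.imwrite("pics/pre.png",cv2.resize(np.hstack(p),(800,300))[:,:,::-1])
E
```

```text
[ 1.45567138e-01  1.92994511e-01  1.70179173e+00 -4.44089210e-16
  1.24680642e+00 -1.79922919e+00] [ 1.45567138e-01  2.89944179e-01  1.75719736e+00 -4.44089210e-16
  1.09445111e+00 -1.79922919e+00]
3.5333 [512.93286805 162.32816455 144.91310243] [-0.15050049  0.37139082  0.10198152] -0.07953973836455286 25.0
```

View pics/pre.png

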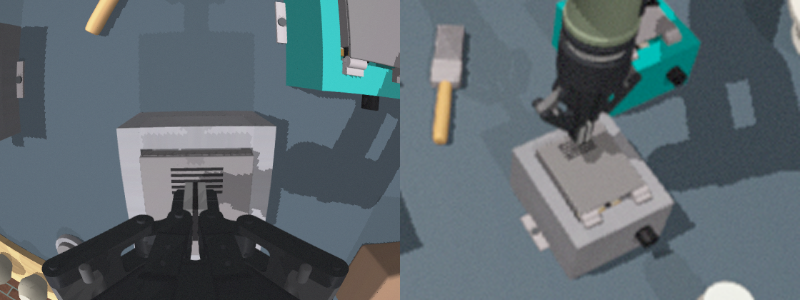

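The left half (wrist) shows the closed tips at about (197,190), centred on the ribs (172–222, 168–195) and square to the hatch. The right half (scene) agrees, with the tips above the ribs at about (578,150). Pressing now.

```bash
python3 - <<'E'
from h import *
from plant import ctrl,sensors,optics
import cv2
r=ctrl.move_l([PX,PY,126],vel=50,threshold=8); s=sensors.read_state(); print(r,s["eef_pos"],s["force"])
r=ctrl.move_l([PX,PY,111],vel=15,threshold=14); s=sensors.read_state(); print(r,s["t"],s["eef_pos"],s["force"])
ctrl.hold(.15); s=sensors.read_state(); print(s["eef_pos"],s["force"])
E
```

```text
False [512.50751166 162.24504882 125.52968424] [ 0.44919733 -0.07725613 -0.28606664]
True 4.8833 [513.13151608 162.30859751 116.89184886] [-0.95008762  0.67626639  6.56525678]
[513.11368179 162.31458048 116.86461349] [-0.1630133  -0.14449952  4.69623437]
```

The force fell back to 4.7 N at 6.1 mm depth, so I'm not sure the solid stop was reached. I'll push on within the same press to make certain.

```bash
python3 - <<'E'
from h import *
from plant import ctrl,sensors,optics
import cv2
for z in(116.2,115.5,114.8,114.1,113.4):
    r=ctrl.move_l([PX,PY,z],vel=10,threshold=15); ctrl.hold(.1); s=sensors.read_state(); print(r,s["eef_pos"][2].round(2),s["force"][2].round(2))
    if s["force"][2]>14: break
ctrl.hold(.1)
ctrl.move_l([PX,PY,235],vel=200)
ctrl.hold(.3)
s=sensors.read_state(); print(s["t"],s["eef_pos"],s["force"])
p=[]
for n in("wrist","scene"):
    im,d=optics.grab_frame(n)
    if n=="scene": im=im[130:280,250:450]
    p.append(cv2.resize(im,(560,420),interpolation=2))
cv2.imwrite("pics/post.png",cv2.resize(np.hstack(p),(800,300))[:,:,::-1])
E
```

```text
False 116.55 5.46
False 116.46 8.42
False 116.35 12.46
False 116.29 15.82
7.5917 [512.16660317 162.1810666  233.64970986] [-0.20413918 -0.77002382 -0.25338335]
```

View pics/post.png

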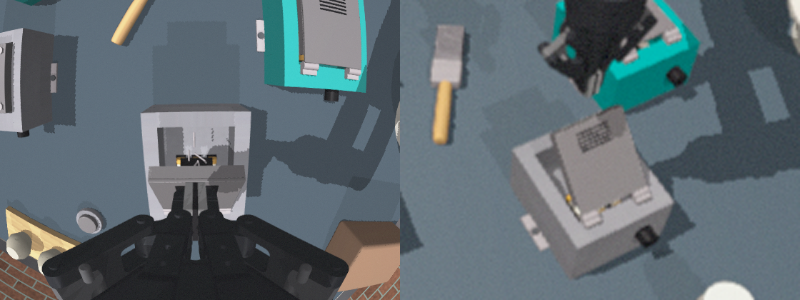

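The hatch stands open in both views: the scene shows it tilted at about (600,160), and the wrist shows the opening with the fuses at (195,158). The force climb at constant depth shows the solid stop was reached. Next I'll watch for two seconds and measure the angle.

```bash
python3 - <<'E'
from h import *
from plant import ctrl,sensors,optics
import cv2
ax=np.array([c_,s_]); lat=np.array([-s_,c_]); O=np.array([PX,PY])
def meas(k):
    im,d=optics.grab_frame("scene"); f=dict(im=im,d=d,**optics.camera_params("scene"))
    v,u=np.mgrid[150:250,300:390]
    P=np.array([world(f,x,y) for x,y in zip(u.ravel(),v.ravel())])
    a=(P[:,:2]-O)@ax; l=(P[:,:2]-O)@lat
    m=(abs(l)<38)&(a>12)&(a<72)&(P[:,2]>102)&(P[:,2]<175)&(P[:,2]>94+.5*(80-a))
    c=np.polyfit(a[m],P[m,2],1); print(k,"n",m.sum(),"angle",np.arctan(-c[0]).round(3),"res",np.std(P[m,2]-np.polyval(c,a[m])).round(2),"t",sensors.read_state()["t"])
    return im
meas("a"); ctrl.hold(2.1); meas("b")
im,_=optics.grab_frame("top"); im0=np.load("top1.npz")["im"]
print("force",sensors.read_state()["force"])
cv2.imwrite("pics/end.png",np.hstack([im0[40:330,100:420],im[40:330,100:420]])[:,:,::-1])
E
```

```text
a n 1116 angle 0.766 res 0.88 t 7.7417
b n 1115 angle 0.765 res 0.84 t 9.8917
force [-0.17161231  0.15716928 -0.01440682]
```

View pics/end.png

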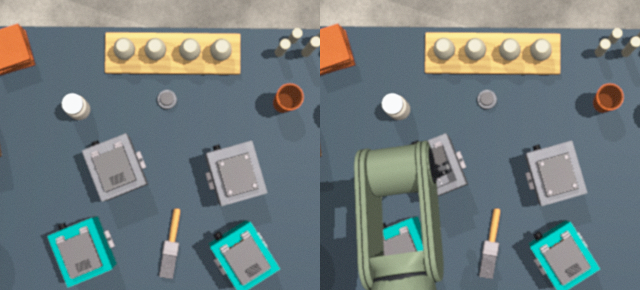

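The hatch held steady at 0.765 rad for 2 s. The before (left) and after (right) pictures show the jar (75,106→395,106), button (167,99→487,99), cup (289,97→609,97) and brush (172,240→491,240) in the same places, allowing for the 320 px offset between the halves. I'm handing the job in.

```bash
python3 -c "
from plant import ctrl
print(ctrl.finish_job())"
```

```text
the job is handed in; nothing more can be done
None
```

The hatch of the grey fuse box (the left one, with ribs) is open and the job is handed in. I closed the fingers and pressed the ribbed spot once down to the solid stop. The first part of the press halted early at 4.7 N, so I pushed on without lifting until it read about 16 N at constant depth. Then I lifted straight up and the hatch sprang open.

- **Hatch:** depth measurements 2.1 s apart gave 0.766 and 0.765 rad, so it stands still and within the 0.6 to 0.9 range.
- **Contact:** the force on the tool was about 0 N, and the fingertips were about 55 mm above the free end.
- **Other objects:** the jar, cup, brush and stop button look unmoved in the before and after top views. I judged this by eye and did not measure it.
- **Not checked:** I had no direct reading of the latch pin. That it let go is inferred from the hatch opening.

No check failed or disagreed. The last clock reading before hand-in was about 9.9 s, against the 32 s limit.

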